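# Pack a web plate in the tacking jig to suit its thickness

## Robot

A 6-joint arm with a two-finger parallel gripper is mounted at the origin on the work surface; the furniture and walls round the work are solid. World frame = base frame: x ahead of the robot, y to its left, z up, the work surface at z = 0. Lengths are in m, angles in rad, forces in N, time in s.
With the tool pointing down it reaches from about 0.375 to 0.9 m from the base axis. Payload 3.1 kg.
Tool frame: the origin (TCP) lies between the finger pads; the fingertips stand 11 mm ahead of it and the grasp point (between the pads) lies 8 mm behind it; z points along the fingers, y is the line along which they close (so a half turn about z gives the same grasp; the last joint's range is limited). The gripper opens to 87 mm and grips with 3 to 60 N. Pads are 19 mm wide; open, the fingers measure 117 mm over their backs; the gripper's body (75 mm by 190 mm) begins 51 mm behind the grasp point.
Start: joints at [-0.949, 0.527, 1.433, -0, 1.181, -0.178], TCP at [0.449, -0.435, 0.234] pointing down, gripper open.
Joint ranges: [-3.08, 3.08], [-0.75, 2.2], [0.22, 2.44], [-1.43, 4.57], [0, 2.65], [-2.85, 2.85]. Speed limits (rad/s): [2.79, 2.79, 3.14, 3.14, 3.14, 3.14].

## Interface

Orientations are given as a unit quaternion [x, y, z, w].
In Python, from rig import get_obs, camera, hand_in gives the robot as it stands.
- The arm moves only by the shell command python3 -m pendant 'ROWS' [FORCE]. ROWS is JSON, a list that holds one entry, the list of rows, each a list of 7 numbers: the shift along the tool's x, y, z in m, then the turn, a rotation vector about the tool's x, y, z in degrees, then the opening, from 0 (shut) to 1 (fully open). In form: [[[x, y, z, ax, ay, az, fingers], ...]]. A call has exactly 5 rows; each row shifts and turns the commanded pose from where the row before left it, along the tool's axes as they then stand; what a row does not reach is not made up. A row lasts 1/8 s, in which the tool goes at most 62.5 mm and 10.7 degrees, less where a joint would pass 70% of its speed; a pose out of reach is approached as far as the arm can. A call with a gripper value outside its range is refused whole. The fingers move at their own pace and stop on an object; FORCE is the grip in N (left out, the last holds). Time passes only in rows, so rows that do not move let the fingers close, or fill a call up. It gives the time, the measured TCP pose, the force, the opening and the grip force at its end, in the units of the state.
- get_obs(): the state, without advancing time (a new reading comes with each control period).
- camera(name): name is "scene" or "top" or "wrist"; returns a dict with "img" (400x640x3 uint8, red, green, blue), "intrinsics" (3x3 intrinsics, pixels), "k1" (the pictures are not rectified: a ray, as slopes to the right and down, at radius r is drawn at 1 + k1 r^2 times it, then the intrinsics apply), "R" (3x3) and "t" (3): a world point X has camera coordinates R X + t; the wrist camera has in their place "T_tool_cam" (4x4, takes a point from camera to tool coordinates, whose origin is the TCP and whose axes are the flange's). Camera axes: x right, y down, z forward; pixel columns grow to the right and rows downward; lengths in m; the calibration is good to about 2 mm. A picture is of the moment at which its call begins: read the wrist's pose just before it. There is no depth.
- hand_in(): hands the job in; it is judged then, once.
The state is a dict: "time": time; "q": joint angles; "joint_velocities": joint speeds; "joint_torque": joint torques, N m; "position": TCP position; "tool_rot": TCP orientation; "ft_force": force on the tool from outside, world axes, zero at the start; "moment": the same for the moment, N m; "grip_width": finger opening in m; "grip_force": force on a finger pad.
Only numpy, scipy, OpenCV 4.12 (cv2) and the standard library are available. Lean on these libraries where they do the work, as an engineer would, in place of code of your own. Each camera call takes 0.05 s, during which the arm holds its last target. There are 200 camera calls.

## Task

The web plate standing loose in the tacking jig has to be held there: it is 8, 12 or 16 mm thick, which can be told by pinching it between the fingers, and the jig is set for 34 mm. Bed the web plate against the fixed fence, take from the rack the one packer that makes it up to 34 mm, and push the packer down between plate and spring jaw, gently and without forcing the jaw back onto its stop, until it stands fully home on the jig's base and the sprung jaw holds the plate against the fence. Leave the other two packers standing in the rack.

Things in the scene. Friction and masses are not known exactly. Their poses are not given: they have to be found in the camera images.
- jig: Tacking jig: grey base plate 176 x 160 mm fixed to the table, and on it a dark carriage plate with a fixed steel fence (112 mm long along jig x) and, towards jig -y, an aluminium spring jaw. The carriage is bolted through slotted holes and may sit up to 6.5 mm either way along jig y (not told). Origin under the base, mid-slot of a centred carriage, at table height; z up.
- web_place (a point): Point fixed to the base, mid-slot of a centred carriage, 72 mm above the table. One dark web plate stands there on edge in the slot, loose: 90 mm long (along jig x), 60 mm high, 8, 12 or 16 mm thick (varies; not told), its middle within 1.2 mm of this point across and 8 mm along the slot; 0.3 to 0.7 kg. Holes 30 mm either side of its middle. Two spare webs in a rack at jig -y are not needed.
- spring_jaw (a joint): How far the spring jaw is pushed back, towards jig -y, in m: 0 at rest, 0.004 at its stop. Springs push with about 4 N at rest, 1.8 N more per mm. At rest the slot from fence face to jaw is 32 mm wide (fence at jig y = +16 mm, jaw at -16 mm when the carriage is centred); web and right packer together (34 mm) hold the jaw back 2 mm. Jaw 100 mm long.
- slot_floor (a point): Point fixed to the base, at the height of the slot's floor (the carriage plate's top, 12 mm above the table), mid-slot of a centred carriage. Above the floor: fence and jaw 36 mm high, backing block and its bolts 36 mm; the web plate 60 mm. The jaw's face is upright to 26 mm, above that a lead-in slope leaning back 4.5 mm over the 10 mm to its top.
- packer_rack: Low rack with three open slots side by side at y = -66, 0 and +66 mm of its frame, a packer standing loose in each, in any order. Base 78 x 196 x 12 mm, lugs 30 mm apart, their tops 38 mm above the table; origin under its middle at table height, x along the packers, z up.
- packer_18: Packer 18 mm thick, aluminium, standing on edge: body 64 mm long (its x), 46 mm high, with a tab 30 mm wide rising from its middle to 102 mm, a 10 mm hole near the tab's top. Thickness along its y; origin mid-underside. Take it across the thickness by the tab's top, fingertips over 62 mm above its underside, to clear the web plate when home. 0.21 kg.
- packer_22: Packer of the same shape, 22 mm thick, 0.26 kg.
- packer_26: Packer of the same shape, 26 mm thick, 0.31 kg.
- positioner: Rusty steel post of a positioner, part of the room, to keep clear of: it stands at about x 0.38, y -0.18 m and is 0.56 m high; at its top an arm comes back towards the robot with a 92 mm clamp plate at about x 0.16, y -0.18 m, 0.58 m above the table. Swing past it with the arm drawn up and back.

How it is judged:
At the end, for the whole second after the job is handed in: One packer is home (underside within 3 mm of the slot floor, 25 mm of mid-slot lengthwise, 9 mm of its nominal place across, upright to 0.06 rad, at rest); spring jaw held back 1.0 to 3.3 mm; the other two packers in the rack, upright to 0.25 rad (value of joint spring_jaw between 0.001 and 0.0033 m and ((z of packer_18 in the frame of jig between 0.009 and 0.015 m and x of packer_18 in the frame of jig between -0.025 and 0.025 m and y of packer_18 in the frame of jig between -0.018 and 0 m and angle between packer_18's own z axis and vertical below 0.06 rad and linear speed of packer_18 below 0.01 m/s and z of packer_22 in the frame of packer_rack between 0.006 and 0.019 m and horizontal distance between each of packer_22, packer_26 and packer_rack below 0.1 m and angle between each of packer_22, packer_26's own z axis and vertical below 0.25 rad and z of packer_26 in the frame of packer_rack between 0.006 and 0.019 m) or (z of packer_22 in the frame of jig between 0.009 and 0.015 m and x of packer_22 in the frame of jig between -0.025 and 0.025 m and y of packer_22 in the frame of jig between -0.016 and 0.002 m and angle between packer_22's own z axis and vertical below 0.06 rad and linear speed of packer_22 below 0.01 m/s and z of packer_18 in the frame of packer_rack between 0.006 and 0.019 m and horizontal distance between each of packer_18, packer_26 and packer_rack below 0.1 m and angle between each of packer_18, packer_26's own z axis and vertical below 0.25 rad and z of packer_26 in the frame of packer_rack between 0.006 and 0.019 m) or (z of packer_26 in the frame of jig between 0.009 and 0.015 m and x of packer_26 in the frame of jig between -0.025 and 0.025 m and y of packer_26 in the frame of jig between -0.014 and 0.004 m and angle between packer_26's own z axis and vertical below 0.06 rad and linear speed of packer_26 below 0.01 m/s and z of packer_18 in the frame of packer_rack between 0.006 and 0.019 m and horizontal distance between each of packer_18, packer_22 and packer_rack below 0.1 m and angle between each of packer_18, packer_22's own z axis and vertical below 0.25 rad and z of packer_22 in the frame of packer_rack between 0.006 and 0.019 m))); the robot touches nothing.
It fails at once if the jig is loaded with more than 60 N (contact force between jig and anything else above 60 N).
It fails at once if the spring jaw is forced back onto its stop (value of joint spring_jaw above 0.0037 m).
It also fails if it takes over 72 s, if anything falls off the work surface, if the arm or the gripper's body presses on something with over 40 N, if the wrist force passes 120 N, or if a joint passes its speed limit or range.

## Working session

There is one attempt and no reset: what is moved stays moved. The work goes in short steps, Python scripts to look and compute and a shell command to move; the robot and the scene stay as the last step left them, time stands still between calls to the robot, and variables do not carry over. Pictures are saved under pics/ and viewed, at most 11 in all, crops included, and the job is handed in when it is done.

```bash
ls; mkdir -p pics; python3 - <<'E'
from rig import get_obs,camera
import cv2,numpy as np
o=get_obs();print({k:np.round(v,4).tolist() for k,v in o.items()})
for n in("scene","top","wrist"):
    c=camera(n);cv2.imwrite(f"pics/{n}0.png",c["img"][:,:,::-1])
    print(n,{k:np.round(v,4).tolist() for k,v in c.items() if k!="img"})
E
```

```text
pics
{'time': 0.0, 'q': [-0.9485, 0.5284, 1.4339, -0.0, 1.1814, -0.1785], 'joint_velocities': [-0.0002, -0.0011, -0.0, 0.0004, 0.0003, 0.0012], 'joint_torque': [-0.0007, -44.0042, -17.6589, 0.0633, 0.0583, -0.0002], 'position': [0.4483, -0.4345, 0.2326], 'tool_rot': [0.9209, 0.3898, -0.0002, -0.001], 'ft_force': [0.265, 0.4917, -1.0247], 'moment': [0.0106, -0.0253, -0.0094], 'grip_force': 0.0, 'grip_width': 0.0871}
scene {'intrinsics': [[392.1751, 0.0, 318.5211], [0.0, 392.1751, 196.2487], [0.0, 0.0, 1.0]], 'k1': -0.064, 'R': [[0.9871, 0.1597, 0.0108], [0.1017, -0.5738, -0.8126], [-0.1236, 0.8032, -0.5827]], 't': [-0.4453, 0.032, 1.0195]}
top {'intrinsics': [[429.2231, 0.0, 321.7151], [0.0, 429.2231, 200.6795], [0.0, 0.0, 1.0]], 'k1': -0.08, 'R': [[-0.0193, -0.9995, -0.0263], [-0.9972, 0.0212, -0.0716], [0.0721, 0.0249, -0.9971]], 't': [0.0241, 0.4881, 1.0168]}
wrist {'intrinsics': [[357.9348, 0.0, 314.8175], [0.0, 357.9348, 201.2103], [0.0, 0.0, 1.0]], 'k1': -0.0002, 'T_tool_cam': [[0.0003, -0.9528, -0.3036, 0.0847], [1.0, -0.0001, 0.0012, -0.0003], [-0.0012, -0.3036, 0.9528, -0.1507], [0.0, 0.0, 0.0, 1.0]]}
```

```bash
python3 - <<'E'
import cv2,numpy as np
a=cv2.imread("pics/top0.png")
cv2.imwrite("pics/top0b.png",cv2.resize(a,(800,500),interpolation=cv2.INTER_CUBIC))
E
```

```text
(no output)
```

View pics/top0.png

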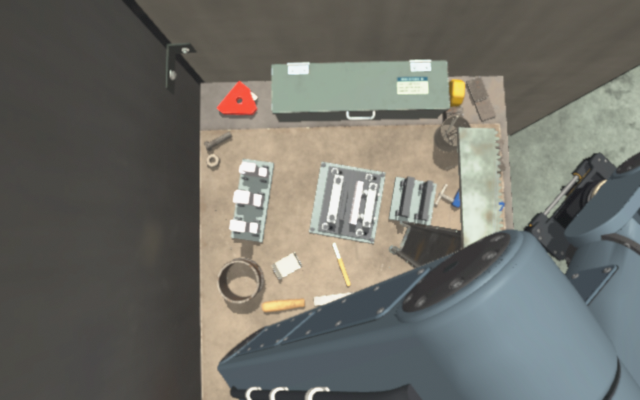

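View pics/scene0.png

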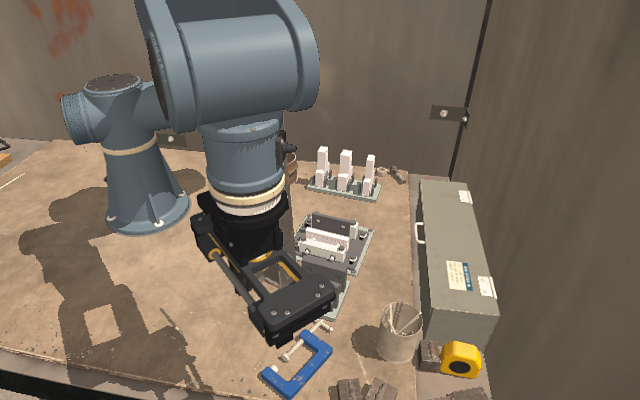

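The top view shows the jig at about (347,203), the packer rack at (252,200) and the spare webs at (410,202). I'll enlarge that region next.

```bash
python3 - <<'E'
import cv2,numpy as np
a=cv2.imread("pics/top0.png")[150:252,225:389]
a=cv2.resize(a,None,fx=4.8,fy=4.8,interpolation=cv2.INTER_CUBIC)
for u in range(230,389,10):
    x=int((u-225+.5)*4.8);cv2.line(a,(x,0),(x,6 if u%50 else 14),(0,0,255),1)
    cv2.putText(a,str(u),(x-10,24),0,.33,(0,255,255),1)
for v in range(150,252,10):
    y=int((v-150+.5)*4.8);cv2.line(a,(0,y),(6,y),(0,0,255),1);cv2.putText(a,str(v),(8,y+4),0,.33,(0,255,255),1)
cv2.imwrite("pics/topc.png",a)
E
```

```text
(no output)
```

View pics/topc.png

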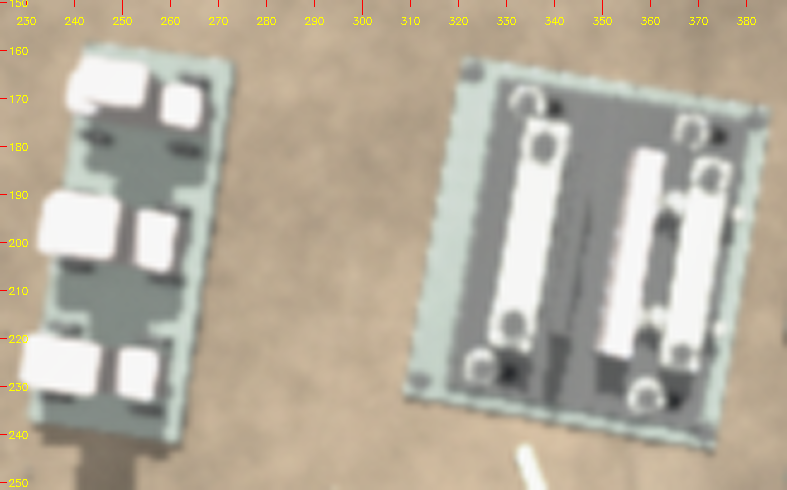

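The crop shows the jig base with corners (321,162), (385,171), (373,243) and (309.5,232). The fence is at u≈334, the web at u≈345 and the jaw at u≈357. The rack corners are (243,159), (273,162), (262,241) and (232,237). The tabs, top to bottom, look about 9.5, 13 and 11 px thick, which suggests 18, 26 and 22 mm.

```bash
cat > h.py <<'E'
import numpy as np,cv2
from scipy.spatial.transform import Rotation as Rn
from rig import get_obs,camera
def ray(c,uv,R=None,t=None):
    K=c["intrinsics"];s=np.array([(uv[0]-K[0][2])/K[0][0],(uv[1]-K[1][2])/K[1][1]]);d=s.copy()
    for _ in range(20): d=s/(1+c["k1"]*(d@d))
    return np.array([d[0],d[1],1.])
def pt(c,uv,z,o=None):
    "world point at height z seen at pixel uv"
    d=ray(c,uv)
    if o is None: R=np.array(c["R"]).T;p=-R@np.array(c["t"])
    else:
        Rt=Rn.from_quat(o["tool_rot"]).as_matrix();T=np.array(c["T_tool_cam"])
        R=Rt@T[:3,:3];p=Rt@T[:3,3]+np.array(o["position"])
    w=R@d;return p+w*(z-p[2])/w[2]
def proj(c,X,o=None):
    if o is None: x=np.array(c["R"])@X+c["t"]
    else:
        Rt=Rn.from_quat(o["tool_rot"]).as_matrix();T=np.array(c["T_tool_cam"])
        x=T[:3,:3].T@(Rt.T@(np.array(X)-o["position"])-T[:3,3])
    s=x[:2]/x[2];s=s*(1+c["k1"]*(s@s));K=c["intrinsics"]
    return np.array([K[0][0]*s[0]+K[0][2],K[1][1]*s[1]+K[1][2]])
def rel(target,quat):
    "shift in tool axes and turn (deg rotvec) from the measured pose"
    o=get_obs();R=Rn.from_quat(o["tool_rot"])
    return R.inv().apply(np.array(target)-o["position"]),(R.inv()*Rn.from_quat(quat)).as_rotvec(degrees=True)
E
python3 - <<'E'
from h import *
c=camera("top")
for name,z,P in(("jig",.006,[(321,162),(385,171),(373,243),(309.5,232)]),("rack",.012,[(243,159),(273,162),(262,241),(232,237)])):
    X=np.array([pt(c,p,z) for p in P]);print(name,X.mean(0).round(4),[np.linalg.norm(X[i]-X[i-1]).round(4) for i in range(4)])
    e=(X[0]+X[1]-X[2]-X[3]);print(" long/x dir deg",np.degrees(np.arctan2(e[1],e[0])))
    e=(X[0]+X[3]-X[2]-X[1]);print(" y dir deg",np.degrees(np.arctan2(e[1],e[0])))
for p in((255,166.5),(248,197),(244,222),): print("tabtop",pt(c,p,.114).round(4))
for p in((338,174),(329,222)): print("fence",pt(c,p,.048).round(4))
E
```

```text
jig [ 0.4853 -0.0473  0.006 ] [np.float64(0.1737), np.float64(0.1582), np.float64(0.178), np.float64(0.156)]
 long/x dir deg -10.718712251407199
 y dir deg 79.85060054984052
rack [0.4953 0.1833 0.012 ] [np.float64(0.193), np.float64(0.0748), np.float64(0.1946), np.float64(0.0742)]
 long/x dir deg -8.47910003622914
 y dir deg 82.18237826460557
tabtop [0.5604 0.1579 0.114 ]
tabtop [0.4931 0.174  0.114 ]
tabtop [0.4382 0.1832 0.114 ]
fence [ 0.5483 -0.0261  0.048 ]
fence [ 0.4361 -0.0026  0.048 ]
```

```bash
python3 - <<'E'
from h import *
c=camera("top");s=camera("scene")
for X in([.38,-.18,0],[.38,-.18,.56],[.16,-.18,.58],[.38,-.18,.58],[.485,-.047,.05]):
    print(X,proj(c,X).round(),proj(s,X).round())
for k in(c,s): print((-np.array(k["R"]).T@k["t"]).round(3))
E
python3 -m pendant '[[[0,0,-0.06,0,0,0,1],[0,0,-0.06,0,0,0,1],[0,0,-0.06,0,0,0,1],[0,0,-0.05,0,0,0,1],[0,0,0,0,0,0,1]]]' 
python3 -c "
from h import *
o=get_obs();print(np.round(o['q'],4),np.round(o['position'],4))"
```

```text
[0.38, -0.18, 0] [403. 244.] [272. 278.]
[0.38, -0.18, 0.56] [482. 258.] [248. -19.]
[0.16, -0.18, 0.58] [492. 461.] [ 95. -35.]
[0.38, -0.18, 0.58] [488. 259.] [246. -36.]
[0.485, -0.047, 0.05] [348. 201.] [330. 226.]
[ 0.414 -0.012  1.049]
[ 0.562 -0.729  0.625]
time: 0.92
position: [0.4497, -0.4363, 0.4694]
tool_rot: [0.921, 0.39, 0.001, 0.006]
ft_force: [0.6, 1.1, -0.4]
grip_width: 0.0872
grip_force: 0.0
[-9.4830e-01  3.6450e-01  1.0696e+00  1.0000e-04  1.6958e+00 -1.7850e-01] [ 0.4497 -0.4363  0.4694]
```

View pics/wrist0.png

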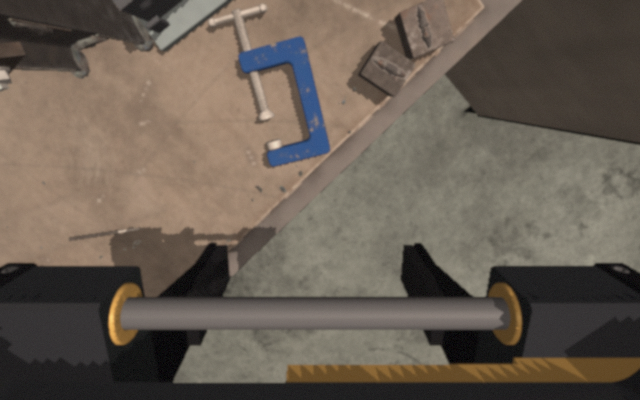

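```bash
cat > log.py <<'E'
from h import *
import json
o=get_obs();l=[np.round(o[k],5).tolist() for k in("q","position","tool_rot")];open("log.txt","a").write(json.dumps(l)+"\n");print(np.round(l[0],3).tolist())
E
python3 -m pendant '[[[0,0,-0.06,0,0,0,1],[0,0,-0.05,0,0,0,1],[0,0,0,0,0,0,1],[0,0,0,0,0,0,1],[0,0,0,0,0,0,1]]]'; python3 log.py
python3 -m pendant '[[[0,0.06,0,0,0,0,1],[0,0.06,0,0,0,0,1],[0,0,0,0,0,0,1],[0,0,0,0,0,0,1],[0,0,0,0,0,0,1]]]'; python3 log.py
python3 -c "
from h import *
s=camera('scene');cv2.imwrite('pics/scene1.png',s['img'][:,:,::-1])"
```

```text
time: 1.55
position: [0.4485, -0.4348, 0.5709]
tool_rot: [0.921, 0.39, -0.001, -0.002]
ft_force: [-0.5, 0.2, -0.8]
grip_width: 0.0867
grip_force: 0.0
[-0.949, 0.366, 0.818, -0.0, 1.963, -0.178]
time: 2.17
position: [0.5339, -0.5171, 0.5762]
tool_rot: [0.921, 0.39, 0.0, 0.001]
ft_force: [-0.3, 0.1, 1.1]
grip_width: 0.0871
grip_force: 0.0
[-0.919, 0.625, 0.364, 0.0, 2.149, -0.15]
```

View pics/scene1.png

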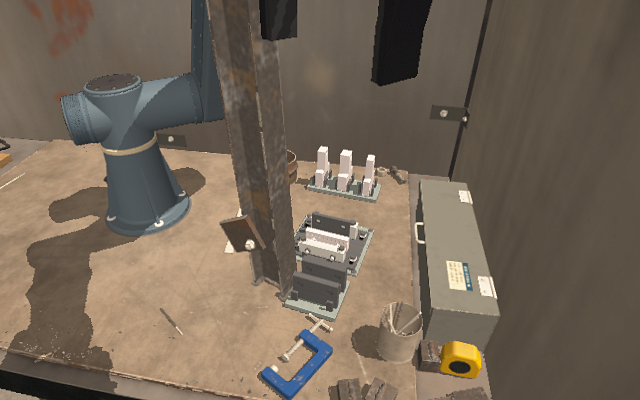

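The rusty post stands at (250–285, 0–280), with the jig beyond it at (335,240). The arm has shoulder and lateral offsets, so I'll fit its kinematics before swinging past.

```bash
python3 -m pendant '[[[0,-0.06,-0.03,0,0,0,1],[0,-0.06,-0.03,0,0,0,1],[0,-0.05,-0.03,0,0,0,1],[0,0,0,0,0,0,1],[0,0,0,0,0,0,1]]]'; python3 log.py
cat > fit.py <<'E'
from h import *
import json
L=[json.loads(x) for x in open("log.txt")]
L+=[[[-0.9485,0.5284,1.4339,0,1.1814,-.1785],[.4483,-.4345,.2326],0],[[-.9483,.3645,1.0696,0,1.6958,-.1785],[.4497,-.4363,.4694],0]]
A=[];b=[]
for q,p,_ in L:
    r=np.hypot(p[0],p[1]);th=np.arctan2(p[1],p[0]);lat=r*np.sin(th-q[0]);rp=r*np.cos(th-q[0])
    S,C=np.sin,np.cos;s=q[1]+q[2]
    A+=[[S(q[1]),C(q[1]),S(s),C(s),1,0],[C(q[1]),-S(q[1]),C(s),-S(s),0,1]];b+=[rp,p[2]]
    print("lat",lat.round(4),"rp",rp.round(4),"sum",np.round(s+q[4],3))
x,res,rk,sv=np.linalg.lstsq(np.array(A),np.array(b),rcond=None)
print(x.round(4),(np.array(A)@x-b).round(4),sv.round(3))
E
python3 fit.py
```

```text
time: 2.85
position: [0.4178, -0.4047, 0.6612]
tool_rot: [0.921, 0.39, 0.0, 0.002]
ft_force: [-0.0, -0.5, -0.1]
grip_width: 0.0866
grip_force: 0.0
[-0.961, 0.312, 0.672, 0.0, 2.154, -0.191]
lat 0.111 rp 0.6147 sum 3.147
lat 0.111 rp 0.7349 sum 3.139
lat 0.111 rp 0.571 sum 3.138
lat 0.111 rp 0.6144 sum 3.144
lat 0.111 rp 0.6167 sum 3.13
[ 5.855e-01  1.100e-03  3.919e-01  1.145e-01  5.000e-04 -1.730e-02] [ 0.0024 -0.     -0.0005  0.0001  0.      0.0001  0.0008 -0.0001 -0.0027
 -0.    ] [3.814 3.814 0.646 0.646 0.185 0.185]
```

```bash
cat > plan.py <<'E'
from h import *
def tq(phi): # tool down, tool x at angle phi (deg)
    return Rn.from_rotvec([0,0,np.radians(phi)])*Rn.from_rotvec([np.pi,0,0])
def plan(wps,start=None):
    "wps: list of (x,y,z,phi) one per row; prints rows from measured/ideal pose"
    o=get_obs();R=Rn.from_quat(o["tool_rot"]);p=np.array(o["position"])
    for x,y,z,f in wps:
        d=R.inv().apply(np.array([x,y,z])-p);T=tq(f);w=(R.inv()*T).as_rotvec(degrees=True)
        print([*d.round(4).tolist(),*w.round(2).tolist()],"len",np.linalg.norm(d).round(3))
        R,p=T,np.array([x,y,z])
E
python3 - <<'E'
from plan import *
plan([(.45,-.37,.69,36),(.48,-.32,.69,26.5),(.505,-.265,.69,17),(.51,-.205,.69,7.5),(.51,-.145,.69,-2),(.50,-.09,.69,-10.3),(.485,-.047,.66,-10.3)])
E
```

```text
[0.0473, -0.0009, -0.0289, 0.21, 0.02, 9.88] len 0.055
[0.0537, -0.0228, -0.0, 0.0, -0.0, 9.5] len 0.058
[0.0469, -0.0381, -0.0, 0.0, -0.0, 9.5] len 0.06
[0.0223, -0.0559, -0.0, 0.0, -0.0, 9.5] len 0.06
[0.0078, -0.0595, -0.0, -0.0, -0.0, 9.5] len 0.06
[-0.0119, -0.0546, -0.0, 0.0, -0.0, 8.3] len 0.056
[-0.0224, -0.0396, 0.03, 0.0, 0.0, 0.0] len 0.055
```

```bash
python3 -m pendant '[[[0.0473,-0.0009,-0.029,0.2,0,9.9,1],[0.0537,-0.0228,0,0,0,9.5,1],[0.0469,-0.0381,0,0,0,9.5,1],[0.0223,-0.0559,0,0,0,9.5,1],[0.0078,-0.0595,0,0,0,9.5,1]]]' && python3 -m pendant '[[[-0.0119,-0.0546,0,0,0,8.3,1],[-0.0224,-0.0396,0.03,0,0,0,1],[0,0,0.05,0,0,0,1],[0,0,0.06,0,0,0,1],[0,0,0.06,0,0,0,1]]]' && python3 -m pendant '[[[0,0,0.06,0,0,0,1],[0,0,0.06,0,0,0,1],[0,0,0.06,0,0,0,1],[0,0,0.06,0,0,0,1],[0,0,0,0,0,0,1]]]'
python3 - <<'E'
from plan import *
plan([(.485,-.047,.22,-10.3)])
E
```

```text
time: 3.48
position: [0.5126, -0.1451, 0.6859]
tool_rot: [1.0, -0.02, -0.003, -0.003]
ft_force: [1.1, 0.3, 0.1]
grip_width: 0.0874
grip_force: 0.0
time: 4.1
position: [0.4855, -0.0475, 0.4856]
tool_rot: [0.996, -0.09, -0.002, -0.002]
ft_force: [1.7, -0.5, 0.4]
grip_width: 0.0869
grip_force: 0.0
time: 4.72
position: [0.481, -0.0459, 0.244]
tool_rot: [0.996, -0.09, -0.009, -0.003]
ft_force: [0.1, 0.7, 0.2]
grip_width: 0.0873
grip_force: 0.0
[0.0046, 0.0005, 0.0239, -0.25, 1.0, -0.02] len 0.024
```

```bash
python3 -m pendant '[[[0,0,0.02,0,0,0,1],[0,0,0,0,0,0,1],[0,0,0,0,0,0,1],[0,0,0,0,0,0,1],[0,0,0,0,0,0,1]]]' && python3 - <<'E'
from h import *
import json
o=get_obs();w=camera("wrist");t=camera("top")
cv2.imwrite("pics/w1.png",w["img"][:,:,::-1]);cv2.imwrite("pics/top1.png",t["img"][:,:,::-1])
json.dump({k:np.array(v).tolist() for k,v in o.items()},open("o1.json","w"))
print(np.round(o["position"],4),np.round(o["tool_rot"],4),o["grip_width"])
E
```

```text
time: 5.35
position: [0.4854, -0.0473, 0.2301]
tool_rot: [0.996, -0.09, -0.0, -0.001]
ft_force: [-0.8, 0.6, 0.6]
grip_width: 0.0868
grip_force: 0.0
[ 0.4854 -0.0473  0.2301] [ 9.959e-01 -8.990e-02 -4.000e-04 -1.000e-03] 0.08682593976917735
```

View pics/w1.png

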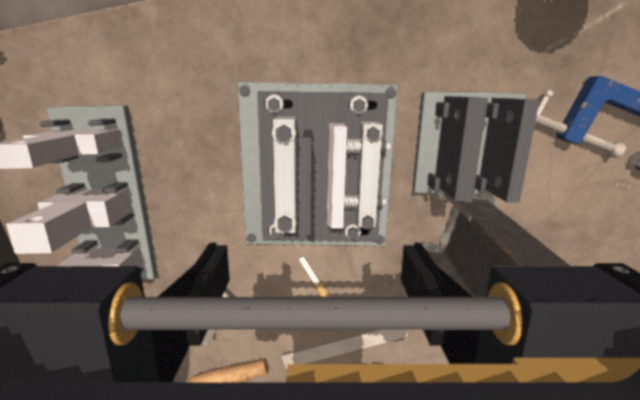

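The wrist view shows the jig squared up, with its base at (239,84)–(386,245). The fence is at u≈286, the dark web at u≈305 and the jaw at u≈338. I'll enlarge it to measure.

```bash
python3 - <<'E'
import cv2
a=cv2.imread("pics/w1.png")[75:255,230:405]
f=3.3;a=cv2.resize(a,None,fx=4.4,fy=f,interpolation=cv2.INTER_CUBIC)
a=cv2.convertScaleAbs(a,alpha=1.3)
for u in range(240,405,10):
    x=int((u-230+.5)*4.4);cv2.line(a,(x,0),(x,7),(0,0,255),1);cv2.putText(a,str(u),(x-10,20),0,.35,(0,0,255),1)
for v in range(80,255,10):
    y=int((v-75+.5)*f);cv2.line(a,(0,y),(7,y),(0,0,255),1);cv2.putText(a,str(v),(9,y+4),0,.35,(0,0,255),1)
cv2.imwrite("pics/w1c.png",a)
E
```

```text
(no output)
```

View pics/w1c.png

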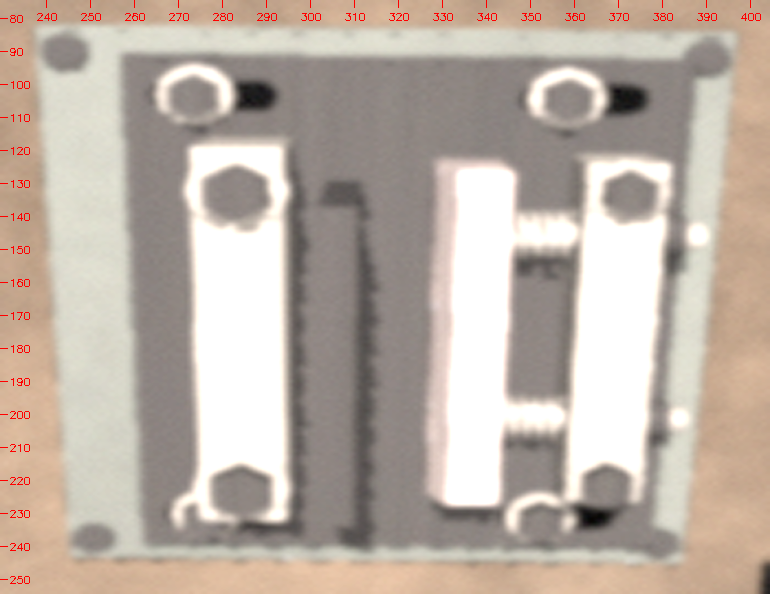

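```bash
python3 - <<'E'
from h import *
import json
o=json.load(open("o1.json"));c=camera("wrist")
def ang(a,b): d=a-b;return np.degrees(np.arctan2(d[1],d[0])).round(2)
P=lambda u,v,z: pt(c,(u,v),z,o)
for z in(.006,.008):
    B=[P(238,83,z),P(397,84,z),P(385,244,z),P(245.5,243,z)];m=np.mean(B,0)
    print("base",m.round(4),[np.linalg.norm(B[i]-B[i-1]).round(4) for i in range(4)],ang(B[0]+B[1],B[2]+B[3]),ang(B[0]+B[3],B[1]+B[2])-90)
f=[P(295.5,119,.048),P(295.5,232,.048)];print("fence",np.round(f,4),np.linalg.norm(f[0]-f[1]).round(4),ang(*f))
j=[P(333.5,125,.048),P(330,228,.048)];print("jaw",np.round(j,4),np.linalg.norm(j[0]-j[1]).round(4),ang(*j))
w=[P(302,136,.072),P(312,136,.072),P(310,240,.072),P(300,240,.072)];wm=np.mean(w,0);print("web",wm.round(4),np.linalg.norm(w[0]-w[1]).round(4),np.linalg.norm(w[0]-w[3]).round(4),ang(w[0]+w[1],w[2]+w[3]))
a=np.radians(-10.4);R=np.array([[np.cos(a),-np.sin(a)],[np.sin(a),np.cos(a)]])
for n,p in(("fence",np.mean(f,0)),("jaw",np.mean(j,0)),("web",wm)): print(n,"in jig",(R.T@(p-m)[:2]).round(4))
E
```

```text
base [ 0.4862 -0.0481  0.006 ] [np.float64(0.1734), np.float64(0.1581), np.float64(0.1737), np.float64(0.1593)] -11.02 -10.680000000000007
base [ 0.4867 -0.0482  0.008 ] [np.float64(0.1725), np.float64(0.1573), np.float64(0.1727), np.float64(0.1584)] -11.02 -10.680000000000007
fence [[ 0.5445 -0.0393  0.048 ]
 [ 0.4357 -0.0177  0.048 ]] 0.1109 -11.24
jaw [[ 0.533  -0.0724  0.048 ]
 [ 0.4338 -0.0524  0.048 ]] 0.1012 -11.37
web [ 0.4831 -0.0379  0.072 ] 0.0086 0.0968 -11.79
fence in jig [-0.0002  0.02  ]
jaw in jig [-0.0006 -0.0146]
web in jig [-0.0053  0.0095]
```

```bash
python3 - <<'E'
from plan import *
plan([(.4831,-.0379,.18,-11),(.4831,-.0379,.13,-11),(.4831,-.0379,.08,-11),(.4831,-.0379,.065,-11)])
E
```

```text
[-0.0035, -0.0087, 0.0496, -0.12, 0.13, 0.68] len 0.05
[0.0, -0.0, 0.05, 0.0, 0.0, 0.0] len 0.05
[0.0, -0.0, 0.05, 0.0, 0.0, 0.0] len 0.05
[0.0, -0.0, 0.015, 0.0, 0.0, 0.0] len 0.015
```

```bash
python3 -m pendant '[[[-0.0035,-0.0087,0.05,0,0,0.7,0.6],[0,0,0.05,0,0,0,0.5],[0,0,0.045,0,0,0,0.5],[0,0,0.017,0,0,0,0.5],[0,0,0.003,0,0,0,0.5]]]' 5 && python3 -m pendant '[[[0,0,0,0,0,0,0.5],[0,0,0,0,0,0,0.3],[0,0,0,0,0,0,0.1],[0,0,0,0,0,0,0],[0,0,0,0,0,0,0]]]' 5 && python3 -m pendant '[[[0,0,0,0,0,0,0],[0,0,0,0,0,0,0],[0,0,0,0,0,0,0],[0,0,0,0,0,0,0],[0,0,0,0,0,0,0]]]' 8; python3 -c "
from plan import *
o=get_obs();print(np.round(o['position'],4),np.round(o['moment'],3))
plan([(.4831,-.0379,.065,-11)])"
```

```text
time: 6.12
position: [0.4821, -0.0374, 0.063]
tool_rot: [0.995, -0.096, -0.003, -0.002]
ft_force: [-0.0, -0.3, 0.3]
grip_width: 0.0468
grip_force: 0.0
time: 6.75
position: [0.4829, -0.0376, 0.0645]
tool_rot: [0.995, -0.096, -0.001, -0.001]
ft_force: [-0.0, -0.8, 0.1]
grip_width: 0.0115
grip_force: 0.0
time: 7.38
position: [0.4828, -0.0377, 0.0644]
tool_rot: [0.995, -0.096, -0.001, -0.001]
ft_force: [-0.9, -1.8, 3.5]
grip_width: 0.0077
grip_force: 8.0
[ 0.4828 -0.0377  0.0644] [-0.349  0.164  0.   ]
[0.0003, 0.0002, -0.0006, -0.11, 0.15, -0.01] len 0.001
```

The pinch reads 7.7 mm, so the web is 8 mm and the right packer is the 26. Next I'll bed the web against the fence.

```bash
cat > st.py <<'E'
from plan import *
o=get_obs();a=np.radians(-11);R=np.array([[np.cos(a),-np.sin(a)],[np.sin(a),np.cos(a)]])
print("pos",np.round(o['position'],4),"jigF",(R.T@np.array(o['ft_force'])[:2]).round(1),"Fz",round(o['ft_force'][2],1),"M",np.round(o['moment'],2),"jigpos",(R.T@(np.array(o['position'])[:2])).round(4),"tilt xyz",Rn.from_matrix((tq(-11).inv()*Rn.from_quat(o['tool_rot'])).as_matrix()).as_rotvec(degrees=True).round(2),"w",round(o['grip_width'],4))
E
python3 -m pendant '[[[0,-0.0015,0,0,0,0,0],[0,-0.0015,0,0,0,0,0],[0,-0.001,0,0,0,0,0],[0,0,0,0,0,0,0],[0,0,0,0,0,0,0]]]' >/dev/null; python3 st.py
python3 -m pendant '[[[0,-0.0005,0,0,0,0,0],[0,-0.0005,0,0,0,0,0],[0,0,0,0,0,0,0],[0,0,0,0,0,0,0],[0,0,0,0,0,0,0]]]' >/dev/null; python3 st.py
```

```text
pos [ 0.4837 -0.0337  0.0644] jigF [-0.1 -3.3] Fz 5.4 M [-0.72  0.38  0.02] jigpos [0.4812 0.0592] tilt xyz [ 0.11 -0.14  0.01] w 0.0093
pos [ 0.4839 -0.0328  0.0644] jigF [-0.8 -3.7] Fz 5.1 M [-0.75  0.36 -0.04] jigpos [0.4812 0.0602] tilt xyz [ 0.11 -0.14  0.01] w 0.0094
```

```bash
python3 -m pendant '[[[0,0,-0.001,0,0,0,0],[0,0,-0.001,0,0,0,0],[0,0,-0.001,0,0,0,0],[0,0,0,0,0,0,0],[0,0,0,0,0,0,0]]]' 30 >/dev/null; python3 st.py
python3 -m pendant '[[[0,-0.0005,0,0,0,0,0],[0,-0.0005,0,0,0,0,0],[0,0,0,0,0,0,0],[0,0,0,0,0,0,0],[0,0,0,0,0,0,0]]]' >/dev/null; python3 st.py
```

```text
pos [ 0.4837 -0.0326  0.0672] jigF [-0.9 -0.1] Fz -3.3 M [0.07 0.05 0.02] jigpos [0.481  0.0603] tilt xyz [ 0.13 -0.17  0.02] w 0.0079
pos [ 0.4839 -0.0317  0.0673] jigF [ 0.7 -0.3] Fz -1.7 M [ 0.08  0.06 -0.02] jigpos [0.4811 0.0612] tilt xyz [ 0.12 -0.16  0.02] w 0.0078
```

```bash
for i in 1; do python3 -m pendant '[[[0,-0.0005,0,0,0,0,0],[0,-0.0005,0,0,0,0,0],[0,0,0,0,0,0,0],[0,0,0,0,0,0,0],[0,0,0,0,0,0,0]]]' >/dev/null; python3 st.py; done
python3 -m pendant '[[[0,-0.0005,0,0,0,0,0],[0,-0.0005,0,0,0,0,0],[0,0,0,0,0,0,0],[0,0,0,0,0,0,0],[0,0,0,0,0,0,0]]]' >/dev/null; python3 st.py
```

```text
pos [ 0.4841 -0.0309  0.0673] jigF [-1.3 -2. ] Fz -2.6 M [-0.34  0.21  0.01] jigpos [0.4811 0.0621] tilt xyz [ 0.11 -0.16  0.01] w 0.0078
pos [ 0.4841 -0.0307  0.0673] jigF [-1.6 -7.2] Fz -3.4 M [-1.2   0.52 -0.06] jigpos [0.4811 0.0622] tilt xyz [ 0.04 -0.17 -0.04] w 0.0082
```

```bash
python3 -m pendant '[[[0,0.0004,0.001,0,0,0,0],[0,0,0.001,0,0,0,0],[0,0,0.0008,0,0,0,0],[0,0,0,0,0,0,0],[0,0,0,0,0,0,0]]]' 12 >/dev/null; python3 st.py
python3 -m pendant '[[[0,0,0,0,0,0,0.12],[0,0,0,0,0,0,0.12],[0,0,0,0,0,0,0.12],[0,0,0,0,0,0,0.12],[0,0,0,0,0,0,0.12]]]' >/dev/null; python3 st.py
python3 -m pendant '[[[0,0,0,0,0,0,0],[0,0,0,0,0,0,0],[0,0,0,0,0,0,0],[0,0,0,0,0,0,0],[0,0,0,0,0,0,0]]]' 4 >/dev/null; python3 st.py
```

```text
pos [ 0.4846 -0.0308  0.0647] jigF [-0.3 -5.8] Fz -1.2 M [-0.98  0.35  0.  ] jigpos [0.4816 0.0622] tilt xyz [ 0.06 -0.1  -0.02] w 0.0078
pos [ 0.4842 -0.03    0.0645] jigF [-0.5 -0.4] Fz 0.2 M [ 0.07  0.06 -0.  ] jigpos [0.4811 0.063 ] tilt xyz [ 0.13 -0.16  0.01] w 0.0103
pos [ 0.4841 -0.0306  0.0645] jigF [-0.7 -5.5] Fz 1.5 M [-0.93  0.3  -0.04] jigpos [0.4811 0.0624] tilt xyz [ 0.09 -0.16 -0.  ] w 0.0082
```

```bash
python3 -m pendant '[[[0,0,0,0,0,0,0.12],[0,0,0,0,0,0,0.3],[0,0,0,0,0,0,0.5],[0,0,-0.03,0,0,0,0.5],[0,0,-0.06,0,0,0,0.5]]]' 10 && python3 -m pendant '[[[0,0,-0.06,0,0,0,0.6],[0,0,-0.04,0,0,0,0.6],[0,0,0,0,0,0,0.6],[0,0,0,0,0,0,0.6],[0,0,0,0,0,0,0.6]]]' >/dev/null
python3 - <<'E'
from plan import *
w=camera("wrist");o=get_obs();print(np.round(o['position'],4))
a=w["img"][:,:,::-1];np.save("w2.npy",a)
cv2.imwrite("pics/w2c.png",cv2.resize(a[60:260,210:420],None,fx=3,fy=3,interpolation=cv2.INTER_CUBIC))
P0=np.array([.484,-.030]);P1=np.array([.4953,.1833]);W=[]
for i in range(1,10): f=min(1,i/8);W.append((*(P0+f*(P1-P0)),.26,-11+92.8*i/9))
plan(W)
E
```

```text
time: 13.62
position: [0.4828, -0.0296, 0.1535]
tool_rot: [0.995, -0.096, -0.004, -0.002]
ft_force: [-0.0, 0.0, 0.6]
grip_width: 0.0403
grip_force: 0.0
[ 0.4836 -0.0303  0.2528]
[-0.0035, -0.0268, -0.0071, -0.18, 0.37, -10.33] len 0.028
[0.0011, -0.0267, -0.0, 0.0, 0.0, -10.31] len 0.027
[0.0058, -0.0261, -0.0, 0.0, 0.0, -10.31] len 0.027
[0.0104, -0.0246, -0.0, 0.0, 0.0, -10.31] len 0.027
[0.0146, -0.0223, -0.0, -0.0, 0.0, -10.31] len 0.027
[0.0184, -0.0193, -0.0, 0.0, 0.0, -10.31] len 0.027
[0.0216, -0.0157, -0.0, 0.0, 0.0, -10.31] len 0.027
[0.024, -0.0116, -0.0, -0.0, 0.0, -10.31] len 0.027
[0.0, 0.0, 0.0, 0.0, 0.0, -10.31] len 0.0
```

View pics/w2c.png

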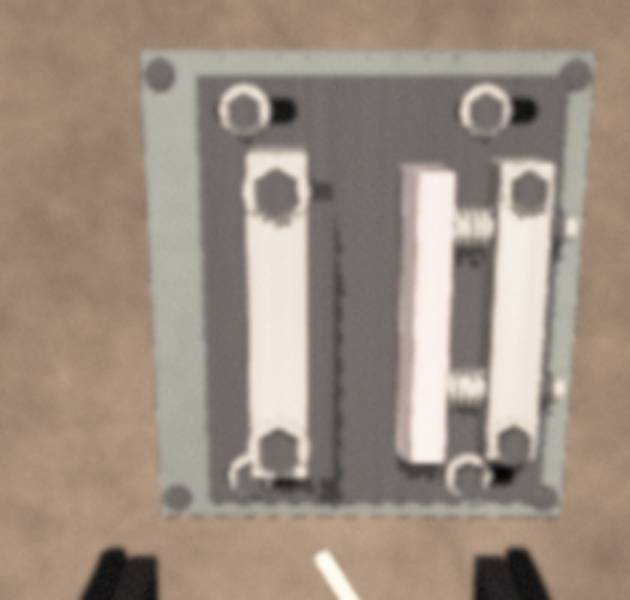

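The web, at crop u 308–340, now lies flush against the fence. Next is the rack.

```bash
python3 -m pendant '[[[-0.0035,-0.0268,-0.007,0,0.3,-10.3,0.6],[0.0011,-0.0267,0,0,0,-10.3,0.6],[0.0058,-0.0261,0,0,0,-10.3,0.6],[0.0104,-0.0246,0,0,0,-10.3,0.6],[0.0146,-0.0223,0,0,0,-10.3,0.6]]]' && python3 -m pendant '[[[0.0184,-0.0193,0,0,0,-10.3,0.6],[0.0216,-0.0157,0,0,0,-10.3,0.6],[0.024,-0.0116,0,0,0,-10.3,0.6],[0,0,0,0,0,-10.3,0.6],[0,0,0,0,0,0,0.6]]]'  && python3 -m pendant '[[[0,0,0,0,0,0,0.6],[0,0,0,0,0,0,0.6],[0,0,0,0,0,0,0.6],[0,0,0,0,0,0,0.6],[0,0,0,0,0,0,0.6]]]' >/dev/null
python3 - <<'E'
from h import *
import json
o=get_obs();w=camera("wrist");a=w["img"][:,:,::-1];cv2.imwrite("pics/w3.png",a)
json.dump({k:np.array(v).tolist() for k,v in o.items()},open("o3.json","w"))
print(np.round(o["position"],4),np.round(o["tool_rot"],4),np.round(o["q"],3))
b=cv2.resize(a[0:300,60:560],(800,480),interpolation=cv2.INTER_CUBIC)
for u in range(80,560,40): x=int((u-60+.5)*1.6);cv2.putText(b,str(u),(x-10,10),0,.35,(0,0,255),1);cv2.line(b,(x,12),(x,18),(0,0,255),1)
for v in range(20,300,20): y=int((v+.5)*1.6);cv2.putText(b,str(v),(8,y+4),0,.35,(0,0,255),1);cv2.line(b,(0,y),(6,y),(0,0,255),1)
cv2.imwrite("pics/w3c.png",b)
E
```

```text
time: 14.92
position: [0.4914, 0.1039, 0.2604]
tool_rot: [0.937, 0.349, 0.0, -0.001]
ft_force: [0.2, 0.6, -1.2]
grip_width: 0.0524
grip_force: 0.0
time: 15.55
position: [0.4958, 0.1832, 0.2606]
tool_rot: [0.757, 0.653, 0.001, -0.001]
ft_force: [-0.4, -0.6, 0.3]
grip_width: 0.0523
grip_force: 0.0
[0.4964 0.1828 0.262 ] [7.566e-01 6.538e-01 1.900e-03 2.000e-04] [0.141 0.362 1.641 0.002 1.136 0.285]
```

View pics/w3c.png

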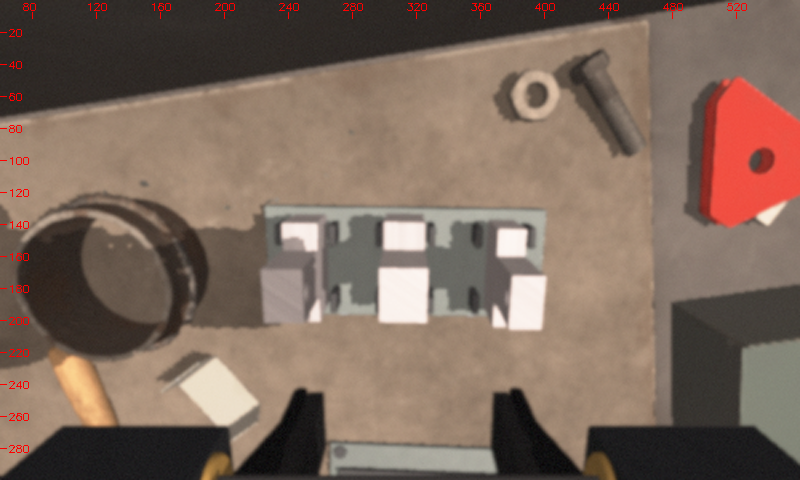

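The middle tab, at crop (378–428, 268–321), is about 31 px wide, which fits 26 mm. The right one is about 22 px (18 mm) and the left about 26 px (22 mm).

```bash
python3 - <<'E'
from plan import *
import json
o=json.load(open("o3.json"));c=camera("wrist")
f=lambda x,y:(x/1.6+60-.5,y/1.6-.5)
P=[pt(c,f(*p),.114,o) for p in((379,267),(428,267),(428,322),(378,322))]
m=np.mean(P,0);print(m.round(4),[np.linalg.norm(P[i]-P[i-1]).round(4) for i in range(4)])
d=P[1]+P[2]-P[0]-P[3];print(np.degrees(np.arctan2(d[1],d[0])))
B=[pt(c,f(*p),.012,o) for p in((265,205),(545,209))];d=B[1]-B[0];print("rack edge",np.degrees(np.arctan2(d[1],d[0])),np.linalg.norm(d))
print("tcp offset in tool",Rn.from_quat(o["tool_rot"]).inv().apply(m-o["position"]).round(4))
plan([(m[0],m[1],.2,81.8),(m[0],m[1],.095,81.8)])
E
```

```text
[0.4953 0.1885 0.114 ] [np.float64(0.0306), np.float64(0.026), np.float64(0.0306), np.float64(0.0274)]
-8.374324612754684
rack edge -9.150052332272349 0.19326641262080285
tcp offset in tool [ 0.0051 -0.0024  0.1481]
[0.0053, -0.0021, 0.062, 0.15, -0.14, -0.13] len 0.062
[-0.0, -0.0, 0.105, 0.0, 0.0, 0.0] len 0.105
```

```bash
python3 -m pendant '[[[0.0053,-0.0021,0.05,0,0,0.2,0.6],[0,0,0.05,0,0,0,0.6],[0,0,0.04,0,0,0,0.6],[0,0,0.02,0,0,0,0.6],[0,0,0.006,0,0,0,0.6]]]' 25 && python3 -m pendant '[[[0,0,0,0,0,0,0.5],[0,0,0,0,0,0,0.3],[0,0,0,0,0,0,0.2],[0,0,0,0,0,0,0.1],[0,0,0,0,0,0,0.1]]]' 25 && python3 -m pendant '[[[0,0,0,0,0,0,0.1],[0,0,0,0,0,0,0.1],[0,0,0,0,0,0,0.1],[0,0,0,0,0,0,0.1],[0,0,0,0,0,0,0.1]]]' 30
```

```text
time: 16.9
position: [0.4949, 0.1887, 0.0946]
tool_rot: [0.758, 0.653, 0.001, -0.001]
ft_force: [-0.9, 0.8, 0.5]
grip_width: 0.0519
grip_force: 0.0
time: 17.52
position: [0.4959, 0.1889, 0.0967]
tool_rot: [0.758, 0.653, 0.002, 0.0]
ft_force: [-0.8, -0.1, 6.3]
grip_width: 0.0263
grip_force: 24.8
time: 18.15
position: [0.4959, 0.1889, 0.0967]
tool_rot: [0.758, 0.653, 0.002, 0.0]
ft_force: [-0.3, -0.2, 5.2]
grip_width: 0.0259
grip_force: 29.8
```

```bash
python3 -m pendant '[[[0,0,-0.02,0,0,0,0.1],[0,0,-0.05,0,0,0,0.1],[0,0,-0.06,0,0,0,0.1],[0,0,-0.04,0,0,0,0.1],[0,0,0,0,0,0,0.1]]]' 30 && python3 -m pendant '[[[0,0,0,0,0,0,0.1],[0,0,0,0,0,0,0.1],[0,0,0,0,0,0,0.1],[0,0,0,0,0,0,0.1],[0,0,0,0,0,0,0.1]]]' 
python3 - <<'E'
from plan import *
o=get_obs();P0=np.array(o["position"])[:2];P1=np.array([.4835,-.0492]);W=[]
for i in range(1,11): f=min(1,i/9);W.append((*(P0+f*(P1-P0)),.262,81.5-92.5*min(i/9,1)))
plan(W)
E
```

```text
time: 18.77
position: [0.4969, 0.1888, 0.2686]
tool_rot: [0.758, 0.653, 0.005, 0.002]
ft_force: [0.6, 0.2, -4.1]
grip_width: 0.0256
grip_force: 30.0
time: 19.4
position: [0.4951, 0.1884, 0.2656]
tool_rot: [0.758, 0.653, 0.002, -0.0]
ft_force: [0.2, -0.1, -3.2]
grip_width: 0.0255
grip_force: 30.0
[-0.0263, 0.0026, 0.0036, 0.1, -0.14, 10.26] len 0.027
[-0.0254, 0.0073, 0.0, -0.0, -0.0, 10.28] len 0.026
[-0.0237, 0.0117, 0.0, 0.0, -0.0, 10.28] len 0.026
[-0.0212, 0.0157, 0.0, -0.0, -0.0, 10.28] len 0.026
[-0.0181, 0.0193, 0.0, 0.0, -0.0, 10.28] len 0.026
[-0.0144, 0.0222, 0.0, -0.0, -0.0, 10.28] len 0.026
[-0.0102, 0.0244, 0.0, 0.0, -0.0, 10.28] len 0.026
[-0.0056, 0.0258, 0.0, 0.0, -0.0, 10.28] len 0.026
[-0.001, 0.0264, 0.0, 0.0, -0.0, 10.28] len 0.026
[0.0, 0.0, 0.0, 0.0, 0.0, 0.0] len 0.0
```

```bash
python3 -m pendant '[[[-0.0263,0.0026,0,0.1,-0.1,10.26,0.1],[-0.0254,0.0073,0,0,0,10.28,0.1],[-0.0237,0.0117,0,0,0,10.28,0.1],[-0.0212,0.0157,0,0,0,10.28,0.1],[-0.0181,0.0193,0,0,0,10.28,0.1]]]' 30 && python3 -m pendant '[[[-0.0144,0.0222,0,0,0,10.28,0.1],[-0.0102,0.0244,0,0,0,10.28,0.1],[-0.0056,0.0258,0,0,0,10.28,0.1],[-0.001,0.0264,0,0,0,10.28,0.1],[0,0,0.03,0,0,0,0.1]]]' && python3 -m pendant '[[[0,0,0.03,0,0,0,0.1],[0,0,0,0,0,0,0.1],[0,0,0,0,0,0,0.1],[0,0,0,0,0,0,0.1],[0,0,0,0,0,0,0.1]]]' && python3 st.py
python3 - <<'E'
from plan import *
plan([(.4835,-.0492,.17,-11)])
w=camera("wrist")["img"][:,:,::-1]
cv2.imwrite("pics/w4.png",w)
E
```

```text
time: 20.02
position: [0.4886, 0.0557, 0.266]
tool_rot: [0.966, 0.257, 0.001, -0.0]
ft_force: [0.4, -0.0, -3.0]
grip_width: 0.0257
grip_force: 30.0
time: 20.65
position: [0.4862, -0.0517, 0.2376]
tool_rot: [0.995, -0.098, 0.004, 0.001]
ft_force: [0.7, 0.0, -3.3]
grip_width: 0.0256
grip_force: 30.0
time: 21.28
position: [0.4841, -0.0491, 0.2067]
tool_rot: [0.995, -0.096, 0.001, -0.0]
ft_force: [-0.4, -0.1, -2.8]
grip_width: 0.0255
grip_force: 30.0
pos [ 0.4841 -0.0491  0.2067] jigF [-0.4 -0.2] Fz -2.8 M [0.1  0.06 0.05] jigpos [0.4846 0.0441] tilt xyz [0.04 0.16 0.  ] w 0.0255
[-0.0007, 0.0002, 0.0367, -0.04, -0.16, -0.0] len 0.037
```

View pics/w4.png

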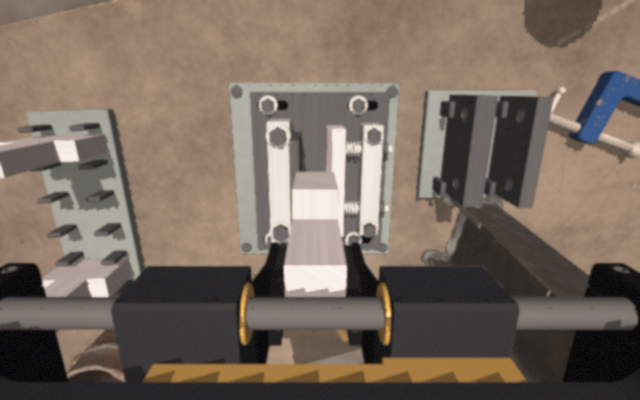

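The packer hangs upright over the slot between web (u≈297) and jaw (u≈337). I'll lower it in stages.

```bash
python3 -m pendant '[[[-0.0007,0,0.02,0,-0.1,0,0.1],[0,0,0.018,0,0,0,0.1],[0,0,0,0,0,0,0.1],[0,0,0,0,0,0,0.1],[0,0,0,0,0,0,0.1]]]' 40 >/dev/null; python3 st.py;  python3 -m pendant '[[[0,0,0.008,0,0,0,0.1],[0,0,0.008,0,0,0,0.1],[0,0,0.006,0,0,0,0.1],[0,0,0,0,0,0,0.1],[0,0,0,0,0,0,0.1]]]' >/dev/null; python3 st.py
```

```text
pos [ 0.4834 -0.0491  0.1686] jigF [0.7 0.7] Fz -2.8 M [0.06 0.03 0.01] jigpos [0.4839 0.0441] tilt xyz [0.04 0.05 0.01] w 0.0256
pos [ 0.4828 -0.0489  0.1456] jigF [ 0.4 -0.1] Fz -3.7 M [ 0.05  0.09 -0.03] jigpos [0.4833 0.0441] tilt xyz [ 0.06 -0.07  0.02] w 0.026
```

```bash
python3 -m pendant '[[[0,0,0.005,0,0,0,0.1],[0,0,0.005,0,0,0,0.1],[0,0,0.003,0,0,0,0.1],[0,0,0,0,0,0,0.1],[0,0,0,0,0,0,0.1]]]' >/dev/null; python3 st.py;  python3 -m pendant '[[[0,0,0.001,0,0,0,0.1],[0,0,0.001,0,0,0,0.1],[0,0,0.001,0,0,0,0.1],[0,0,0,0,0,0,0.1],[0,0,0,0,0,0,0.1]]]' >/dev/null; python3 st.py
```

```text
pos [ 0.4828 -0.0489  0.1327] jigF [-0.3 -0.2] Fz -3.3 M [ 0.05  0.02 -0.  ] jigpos [0.4833 0.0441] tilt xyz [ 0.05 -0.06  0.02] w 0.0253
pos [ 0.4827 -0.0488  0.1297] jigF [ 0.2 -0.1] Fz -3.0 M [0.12 0.03 0.  ] jigpos [0.4832 0.0442] tilt xyz [ 0.06 -0.06  0.02] w 0.0255
```

```bash
python3 -m pendant '[[[0,0,0.001,0,0,0,0.1],[0,0,0.001,0,0,0,0.1],[0,0,0.001,0,0,0,0.1],[0,0,0,0,0,0,0.1],[0,0,0,0,0,0,0.1]]]' >/dev/null; python3 st.py;  python3 -m pendant '[[[0,-0.0003,0.001,0,0,0,0.1],[0,-0.0002,0.001,0,0,0,0.1],[0,0,0.001,0,0,0,0.1],[0,0,0,0,0,0,0.1],[0,0,0,0,0,0,0.1]]]' >/dev/null; python3 st.py
```

```text
pos [ 0.4829 -0.0485  0.1269] jigF [-0.2  1.8] Fz 2.5 M [ 0.77 -0.09  0.11] jigpos [0.4833 0.0445] tilt xyz [ 0.08 -0.04  0.03] w 0.0256
pos [ 0.4832 -0.0485  0.1242] jigF [0.  2.1] Fz 5.2 M [0.59 0.01 0.08] jigpos [0.4836 0.0446] tilt xyz [0.04 0.   0.01] w 0.0256
```

```bash
python3 -m pendant '[[[0,-0.0003,0.001,0,0,0,0.1],[0,0,0.001,0,0,0,0.1],[0,0,0.001,0,0,0,0.1],[0,0,0,0,0,0,0.1],[0,0,0,0,0,0,0.1]]]' >/dev/null; python3 st.py;  python3 -m pendant '[[[0,0,0.001,0,0,0,0.1],[0,0,0.001,0,0,0,0.1],[0,0,0.001,0,0,0,0.1],[0,0,0,0,0,0,0.1],[0,0,0,0,0,0,0.1]]]' >/dev/null; python3 st.py
```

```text
pos [ 0.4834 -0.0485  0.1211] jigF [-1.6  1.3] Fz 4.9 M [0.43 0.07 0.04] jigpos [0.4838 0.0447] tilt xyz [ 0.02  0.02 -0.  ] w 0.0257
pos [ 0.4834 -0.0485  0.118 ] jigF [0.4 0.5] Fz 5.5 M [ 0.18 -0.1   0.09] jigpos [0.4838 0.0447] tilt xyz [ 0.02  0.02 -0.  ] w 0.0257
```

```bash
python3 -m pendant '[[[0,0,0.0015,0,0,0,0.1],[0,0,0.0015,0,0,0,0.1],[0,0,0.0015,0,0,0,0.1],[0,0,0.0015,0,0,0,0.1],[0,0,0,0,0,0,0.1]]]' >/dev/null; python3 st.py;  python3 -m pendant '[[[0,0,0.0015,0,0,0,0.1],[0,0,0.0015,0,0,0,0.1],[0,0,0.0015,0,0,0,0.1],[0,0,0.0015,0,0,0,0.1],[0,0,0,0,0,0,0.1]]]' >/dev/null; python3 st.py;python3 -m pendant '[[[0,0,0.0015,0,0,0,0.1],[0,0,0.0015,0,0,0,0.1],[0,0,0.001,0,0,0,0.1],[0,0,0.001,0,0,0,0.1],[0,0,0,0,0,0,0.1]]]' >/dev/null; python3 st.py
```

```text
pos [ 0.4832 -0.0484  0.1118] jigF [-0.3  0.6] Fz 4.2 M [ 0.15 -0.11  0.1 ] jigpos [0.4835 0.0447] tilt xyz [ 0.03 -0.02 -0.  ] w 0.0255
pos [ 0.4831 -0.0482  0.1057] jigF [1.2 0.9] Fz 3.0 M [ 0.05 -0.11  0.07] jigpos [0.4834 0.0449] tilt xyz [ 0.04 -0.04  0.  ] w 0.0258
pos [ 0.4829 -0.0482  0.1007] jigF [ 1.1 -0. ] Fz 4.6 M [ 0.01 -0.03  0.08] jigpos [0.4832 0.0449] tilt xyz [ 0.04 -0.05  0.  ] w 0.0256
```

```bash
python3 -m pendant '[[[0,0,0.001,0,0,0,0.1],[0,0,0.001,0,0,0,0.1],[0,0,0.0005,0,0,0,0.1],[0,0,0,0,0,0,0.1],[0,0,0,0,0,0,0.1]]]' >/dev/null; python3 st.py;  python3 -m pendant '[[[0,0,0.0005,0,0,0,0.1],[0,0,0.0005,0,0,0,0.1],[0,0,0,0,0,0,0.1],[0,0,0,0,0,0,0.1],[0,0,0,0,0,0,0.1]]]' >/dev/null; python3 st.py
```

```text
pos [ 0.4829 -0.0481  0.0983] jigF [0.5 0.1] Fz 4.6 M [-0.05  0.02  0.12] jigpos [0.4832 0.0449] tilt xyz [ 0.04 -0.05  0.01] w 0.0258
pos [ 0.4829 -0.0481  0.0972] jigF [0.9 0.2] Fz 4.7 M [-0.12  0.05  0.14] jigpos [0.4832 0.0449] tilt xyz [ 0.05 -0.06  0.01] w 0.0258
```

```bash
python3 -m pendant '[[[0,0,0.0005,0,0,0,0.1],[0,0,0.0003,0,0,0,0.1],[0,0,0,0,0,0,0.1],[0,0,0,0,0,0,0.1],[0,0,0,0,0,0,0.1]]]' >/dev/null; python3 st.py
```

```text
pos [ 0.4828 -0.0481  0.0969] jigF [ 1.  -0.5] Fz 9.7 M [-0.11  0.2   0.12] jigpos [0.4831 0.0449] tilt xyz [ 0.04 -0.05  0.01] w 0.0256
```

```bash
python3 -m pendant '[[[0,0,0.0005,0,0,0,0.1],[0,0,0,0,0,0,0.1],[0,0,0,0,0,0,0.1],[0,0,0,0,0,0,0.1],[0,0,0,0,0,0,0.1]]]' >/dev/null; python3 st.py; python3 -m pendant '[[[0,0,0,0,0,0,0.36],[0,0,0,0,0,0,0.45],[0,0,0,0,0,0,0.55],[0,0,0,0,0,0,0.6],[0,0,-0.02,0,0,0,0.6]]]'; python3 -m pendant '[[[0,0,-0.03,0,0,0,0.6],[0,0,-0.06,0,0,0,0.6],[0,0,-0.05,0,0,0,0.6],[0,0,0,0,0,0,0.6],[0,0,0,0,0,0,0.6]]]'
python3 - <<'E'
from h import *
w=camera("wrist")["img"][:,:,::-1];s=camera("scene")["img"][:,:,::-1]
b=np.hstack([cv2.resize(w[60:320,200:430],(400,452)),cv2.resize(s[130:280,280:400],(362,452))])
cv2.imwrite("pics/end.png",b)
E
```

```text
pos [ 0.4828 -0.0481  0.0969] jigF [-1.9 -0. ] Fz 13.4 M [-0.06  0.36  0.08] jigpos [0.4831 0.0449] tilt xyz [ 0.04 -0.04  0.01] w 0.0259
time: 31.32
position: [0.4816, -0.0477, 0.1148]
tool_rot: [0.995, -0.096, -0.003, -0.001]
ft_force: [0.2, 0.4, 0.3]
grip_width: 0.0514
grip_force: 0.0
time: 31.95
position: [0.4822, -0.0479, 0.2554]
tool_rot: [0.995, -0.096, -0.001, -0.001]
ft_force: [-0.1, -0.4, -1.0]
grip_width: 0.0521
grip_force: 0.0
```

View pics/end.png

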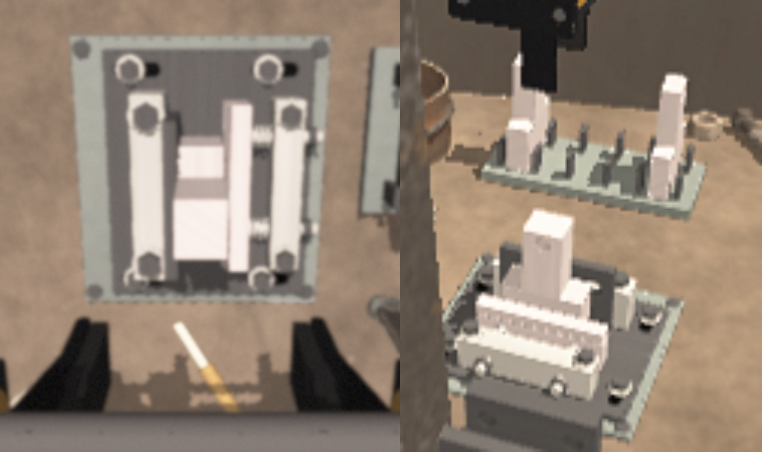

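The packer stands upright between web and jaw at (200,200) in the left half, with the springs compressed. The other two packers are still standing in the rack, at (520,120) and (670,120), and the gripper is clear of everything.

```bash
python3 -c "
from rig import hand_in
print(hand_in())"
```

```text
the job is handed in; nothing more can be done
None
```

The job is handed in at about 32 s: the web pinched at 7.7 mm (the 8 mm plate) and is bedded on the fence, the 26 mm packer is pushed home on the jig base with the jaw springs visibly compressed, and the 18 and 22 mm packers still stand in the rack; `hand_in()` returned no verdict.

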